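# Load a lock cylinder into the bench fixture and clamp it home

## Task

Stand the lock cylinder in the keyed pocket of the bench fixture, plug face up as it stands now, then swing the fixture's hinged clamp over and press it shut so that it drives the cylinder fully home and stays shut on its own. The pocket floats up to 9 mm sideways, so feel for it with light pressure rather than pushing the cylinder hard on the fixture, and do not force the clamp once the cylinder has bottomed. Leave the padlock, the can and the screwdriver where they are.

Things in the scene. Friction and masses are not known exactly. Their poses are not given: they have to be found in the camera images.
- cylinder_mid (a point): Brass half lock cylinder standing on the bench: 50 mm high, 200 g; keyhole outline 33 mm long (its y), 17 mm wide (x): 17 mm round barrel at the +y end (axis at y 8 mm), 10 mm wide flat-ended fin to y -16.5 mm. Foot edge chamfered 1 mm. Point: its centre, 25 mm above the foot; z up. Grip it across the 33 mm with the fingertips 20 mm or more above the foot, so that they clear the fixture.
- pocket (a point): Middle of the keyhole-shaped pocket's mouth, 46 mm above the bench, IF the floating insert were centred: its offset (up to 9 mm either way along y) is not in this reading. Pocket = cylinder outline + 0.8 mm all round, no lead-in, wide end at +y: the cylinder fits only with axes parallel to these. x points to the clamp's hinge, z up. First rest 14 mm deep on a sprung floor, fully home 22 mm.
- cradle: Grey bench fixture, fixed: base 200 x 110 x 12 mm (its x, y, z), origin under its middle, axes as the pocket's. In its middle an aluminium insert, 42 x 62 mm, top 46 mm above the bench; it floats along y, stiffly (5 N), and stays where pushed. The pocket's floor yields from 4 N (8 N when home). Two hinge cheeks at x 43 to 77 mm, y +-21 to 31 mm, rise to 92 mm.
- hinge_axis (a point): Middle of the clamp's hinge axis, which runs along the pocket's y: 60 mm from the pocket's middle along +x, 80 mm above the bench; axes parallel to the pocket's.
- clamp (a joint): Clamp arm, rad: 0 = shut and level towards the pocket's -x, on a cylinder fully home; grows as it opens, 1.57 = upright, more = leaning back away from the pocket, stop at 2.1. Its rubber foot, 60 mm from the axis, meets the raised cylinder at about 0.13. Stiff hinge (0.6 N m, about 5 N at the paddle): stays where left. Shutting on the cylinder takes 8 to 10 N down on the paddle.
- paddle (a point): Middle of the outer (upper when shut) face of the black paddle, 40 mm wide, 12 mm thick, that ends the clamp's 24 x 12 mm steel bar; 125 mm from the hinge axis along the bar and 16 mm off it (inner face 4 mm off). The paddle spans 100 to 150 mm from the axis. x points along the bar to the hinge, z out of the outer face.
- padlock: Bystander: brass padlock, 26 x 50 mm, 81 mm high with its shackle, standing; origin under its middle.
- can: Bystander: can, 66 mm diameter, 100 mm high, standing; origin under its middle.
- screwdriver: Bystander: screwdriver lying on the bench, about 200 mm long along its x; origin under its middle.
Not all that is in view belongs to the job. There is more than one size of the cradle; the job needs the larger. What is shaped like the part that bears cylinder_mid but grey is not meant.

How it is judged (in metres and radians):
On the way:
1. the cylinder stands in the pocket on the sprung floor, let go, while the clamp is still open (z of cylinder_mid in the frame of pocket between 0.0075 and 0.0145 m and horizontal distance between cylinder_mid and pocket below 0.013 m and angle between cylinder_mid's own z axis and vertical below 0.12 rad and contact force between cylinder and the fingers below 0.1 N and value of joint clamp above 0.5 rad), for 0.1 s.
At the end, for the whole second after the job is handed in: The clamp is shut (within 0.04 rad of closed) and holds the cylinder upright (within 0.08 rad) in the pocket, within 2 mm of its fully home depth (its centre less than 5 mm above the pocket's mouth), at rest, with the robot off (value of joint clamp below 0.04 rad and z of cylinder_mid in the frame of pocket below 0.005 m and horizontal distance between cylinder_mid and pocket below 0.013 m and angle between cylinder_mid's own z axis and vertical below 0.08 rad and linear speed of cylinder below 0.01 m/s); the robot touches nothing.
It fails at once if the cylinder is pushed on the fixture with more than 25 N while the clamp is open (contact force between cylinder and cradle above 25 N and value of joint clamp above 0.3 rad).
It fails at once if the robot forces the clamp with more than 30 N (contact force between any of the fingers, the arm and clamp above 30 N).
It fails at once if the padlock, can or screwdriver is moved by more than 30 mm (distance of any of padlock, can, screwdriver from where it was at the start of the episode above 0.03 m).
It also fails if it takes over 72 s, if anything falls off the work surface, if the arm or the gripper's body presses on something with over 40 N, if the wrist force passes 120 N, or if a joint passes its speed limit or range.

## Robot

A 6-joint arm with a two-finger parallel gripper is mounted at the origin on the work surface. World frame = base frame: x ahead of the robot, y to its left, z up, the work surface at z = 0. Lengths are in m, angles in degrees, forces in N, time in s.
With the tool pointing down it reaches from about 0.275 to 0.75 m from the base axis. Payload 10.2 kg.
Tool frame: the origin (TCP) lies midway between the tips of the shut fingers; the grasp point (between the pads) lies 19 mm behind it; z points along the fingers, y is the line along which they close (so a half turn about z gives the same grasp; the last joint's range is limited). The gripper opens to 88 mm and grips with 3 to 60 N. Pads are 18 mm wide; open, the fingers measure 123 mm over their backs; the gripper's body (75 mm by 187 mm) begins 45 mm behind the grasp point.
Start: joints at [50.798, 17.928, 85.812, -0, 76.261, -12.8], TCP at [0.233, 0.47, 0.239] pointing down, gripper open.
Joint ranges: [-168.41, 168.41], [-55.51, 124.54], [10.69, 146.95], [-70.63, 250.63], [1, 178], [-165.06, 165.06]. Speed limits (degrees/s): [136.94, 136.94, 172.46, 180, 180, 180].

## Interface

Orientations are given as a 3x3 rotation matrix whose columns are the frame's x, y, z axes.
In Python, from rig import r, read_camera, camera_model, finish_job gives the robot as it stands.
- The arm moves only by the shell command python3 -m crank 'ROWS' [FORCE]. ROWS is JSON, a list of rows, each a list of 5 numbers: the closure, from 0 (fully open) to 1 (shut), then the shift along the tool's x, y, z in cm, then the turn about the tool's z in degrees. A call has 1 to 12 rows; each row shifts and turns the commanded pose from where the row before left it, along the tool's axes as they then stand; what a row does not reach is not made up. A row lasts 1/10 s, in which the tool goes at most 50 mm and 8.59 degrees, less where a joint would pass 70% of its speed; a pose out of reach is approached as far as the arm can. A call is refused whole if a number of a shift passes 5 or a number of a turn 8.59, either way. A call with a gripper value outside its range is refused whole. The fingers move at their own pace and stop on an object; FORCE is the grip in N (left out, the last holds). Time passes only in rows, so rows that do not move let the fingers close. It gives the time, the measured TCP pose, the force, the opening and the grip force at its end, in the units of the state.
- r.read_state(): the state, without advancing time (a new reading comes with each control period).
- read_camera(name): name is "scene" or "side" or "wrist"; returns (picture, depth): 400x640x3 uint8, red, green, blue; 400x640 float32, m along the optical axis (not along the pixel's ray), 0 where there is no reading.
- camera_model(name): a dict with "fx", "fy", "cx", "cy" (pixels), "world_from_camera" (4x4, takes a point from camera to world coordinates); the wrist camera has in their place "hand_eye" (4x4, takes a point from camera to tool coordinates, whose origin is the TCP and whose axes are the flange's). Camera axes: x right, y down, z forward; pixel columns grow to the right and rows downward; lengths in m; the calibration is good to about 2 mm. The wrist camera is an equidistant fisheye: a pixel r from the principal point sees the ray r / f radians off the axis. A picture is of the moment at which its call begins: read the wrist's pose just before it. camera_model takes no time and is no camera call.
- finish_job(): hands the job in; it is judged then, once.
The state is a dict: "time": time; "q": joint angles; "joint_vel": joint speeds; "joint_torque": joint torques, N m; "position": TCP position; "eef_rot": TCP orientation; "force": force on the tool from outside, world axes, zero at the start; "ft_torque": the same for the moment, N m; "finger_gap": opening from 0.0 (shut) to 1.0 (fully open); "grasp_force": force on a finger pad.
Only numpy, scipy, OpenCV 4.12 (cv2) and the standard library are available. Lean on these libraries where they do the work, as an engineer would, in place of code of your own. Each camera call takes 0.05 s, during which the arm holds its last target. There are 200 camera calls.

## Working session

There is one attempt and no reset: what is moved stays moved. The work goes in short steps, Python scripts to look and compute and a shell command to move; the robot and the scene stay as the last step left them, time stands still between calls to the robot, and variables do not carry over. Pictures are saved under pics/ and viewed, at most 10 in all, crops included, and the job is handed in when it is done.

```bash
mkdir -p pics; ls
python3 - <<'E'
from rig import r, read_camera, camera_model
import cv2,numpy as np
s=r.read_state();print(s)
for n in ["scene","side","wrist"]:
    m=camera_model(n);print(n,{k:np.round(v,4).tolist() for k,v in m.items() if not isinstance(v,str)})
    p,d=read_camera(n);np.savez(f"pics/{n}0.npz",p=p,d=d);cv2.imwrite(f"pics/{n}0.png",p[:,:,::-1])
E
```

```text
pics
{'time': 0.0, 'q': array([ 5.07998393e+01,  1.79583576e+01,  8.58540151e+01, -2.14716152e-04,
        7.62614304e+01, -1.28011441e+01]), 'joint_vel': array([ 0.11695441, -0.08789766,  0.02747588, -0.12572518, -0.0068003 ,
       -0.08535881]), 'joint_torque': array([-6.43101112e-05, -4.02234042e+01, -2.52258611e+01,  6.93640835e-02,
        3.56425974e-02, -1.47997630e-04]), 'position': array([0.2332849 , 0.47004231, 0.23817074]), 'eef_rot': array([[-8.95719675e-01,  4.44618495e-01, -8.11303375e-04],
       [ 4.44619146e-01,  8.95719160e-01, -1.00051018e-03],
       [ 2.81854646e-04, -1.25689767e-03, -9.99999170e-01]]), 'force': array([0.74167611, 0.28605555, 0.5902359 ]), 'ft_torque': array([ 0.03092994, -0.01199297,  0.0005304 ]), 'grasp_force': 0.0, 'finger_gap': 0.9989201639307594}
scene {'fx': 496.3125, 'fy': 496.3125, 'cx': 314.7827, 'cy': 204.9457, 'world_from_camera': [[0.5873, 0.612, -0.5297, 1.1415], [0.8091, -0.4288, 0.4018, -0.47], [0.0187, -0.6645, -0.747, 0.9171], [0.0, 0.0, 0.0, 1.0]]}
side {'fx': 361.6603, 'fy': 361.6603, 'cx': 322.2091, 'cy': 200.8294, 'world_from_camera': [[-0.8796, -0.3213, 0.3508, 0.2421], [-0.4755, 0.5728, -0.6677, 0.5658], [0.0136, -0.7541, -0.6566, 0.6365], [0.0, 0.0, 0.0, 1.0]]}
wrist {'fx': 309.7069, 'fy': 309.7069, 'cx': 316.6613, 'cy': 195.3803, 'hand_eye': [[-0.0007, -0.9595, -0.2818, 0.071], [1.0, -0.0008, 0.0, 0.0004], [-0.0002, -0.2818, 0.9595, -0.1459], [0.0, 0.0, 0.0, 1.0]]}
```

View pics/scene0.png

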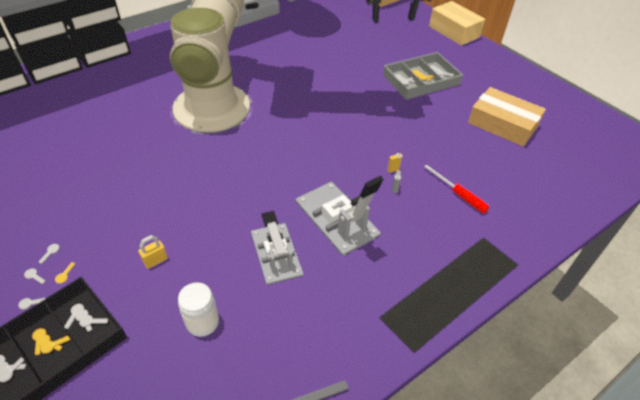

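View pics/side0.png

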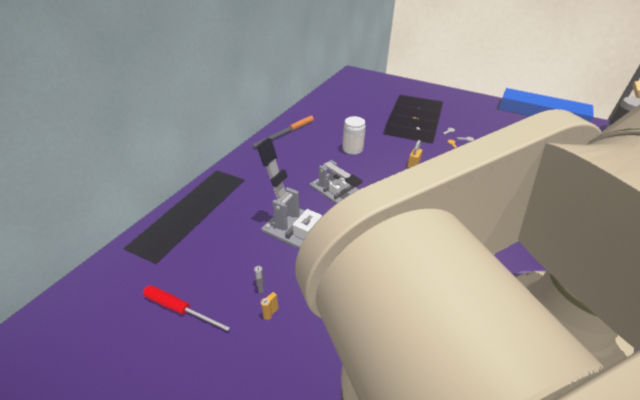

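The scene view shows the larger cradle at about (340,215) with its clamp leaning back and the paddle at (371,187). The brass cylinder is at (395,162), with the grey decoy beside it at (397,182). The side view shows the cylinder at (269,306) and the cradle at (300,220).

```bash
cat > h.py <<'E'
import numpy as np,cv2
from rig import r, read_camera, camera_model
def rays(name,px,T=None):
    m=camera_model(name);px=np.atleast_2d(np.asarray(px,float))
    u=(px[:,0]-m["cx"])/m["fx"];v=(px[:,1]-m["cy"])/m["fy"]
    if name=="wrist":
        th=np.hypot(u,v);k=np.where(th>1e-9,np.sin(th)/np.maximum(th,1e-9),1)
        d=np.c_[u*k,v*k,np.cos(th)];W=T@m["hand_eye"]
    else: d=np.c_[u,v,np.ones(len(u))];W=m["world_from_camera"]
    return W[:3,3],d@W[:3,:3].T
def onplane(name,px,z,T=None):
    o,d=rays(name,px,T);return o+d*((z-o[2])/d[:,2])[:,None]
def cloud(name,d,T=None):
    v,u=np.mgrid[:400,:640];o,dd=rays(name,np.c_[u.ravel(),v.ravel()],T)
    m=camera_model(name);zc=dd@((T@m["hand_eye"]) if name=="wrist" else m["world_from_camera"])[:3,2]
    P=o+dd*(d.ravel()/zc)[:,None];P[d.ravel()==0]=np.nan;return P.reshape(400,640,3)
def tcp():
    s=r.read_state();T=np.eye(4);T[:3,:3]=s["eef_rot"];T[:3,3]=s["position"];return T
E
python3 - <<'E'
from h import *
z=np.load("pics/scene0.npz");P=cloud("scene",z["d"]);hsv=cv2.cvtColor(z["p"],cv2.COLOR_RGB2HSV)
b=(hsv[...,0]>12)&(hsv[...,0]<32)&(hsv[...,1]>120)&(hsv[...,2]>90)
b[:150]=0;b[180:]=0;b[:,:380]=0;b[:,410:]=0
q=P[b];print(b.sum(),np.nanmin(q,0),np.nanmax(q,0)); t=q[q[:,2]>.045];print("top",len(t),np.nanmean(t,0))
print("base corners",onplane("scene",[(298,195),(333,183),(379,232),(347,250)],.012).round(3))
for n,px in [("insert",(337,205)),("paddle",(371,187)),("decoy",(397,175)),("can",(197,292)),("padlock",(151,240)),("drv",(425,167)),("drv2",(487,209))]: print(n,P[px[1]-1:px[1]+2,px[0]-1:px[0]+2].reshape(-1,3).mean(0).round(3))
E
```

```text
151 [ 0.50467143  0.24537417 -0.00185318] [0.52051568 0.27627225 0.05464417]
top 29 [0.51161941 0.2576942  0.04997665]
base corners [[ 0.449  0.002  0.012]
 [ 0.466  0.099  0.012]
 [ 0.654  0.09   0.012]
 [ 0.652 -0.004  0.012]]
insert [0.547 0.047 0.035]
paddle [0.666 0.029 0.21 ]
decoy [0.564 0.221 0.051]
can [ 0.614 -0.344  0.101]
padlock [ 0.364 -0.351  0.002]
drv [0.554 0.34  0.005]
drv2 [0.752 0.355 0.011]
```

View pics/wrist0.png

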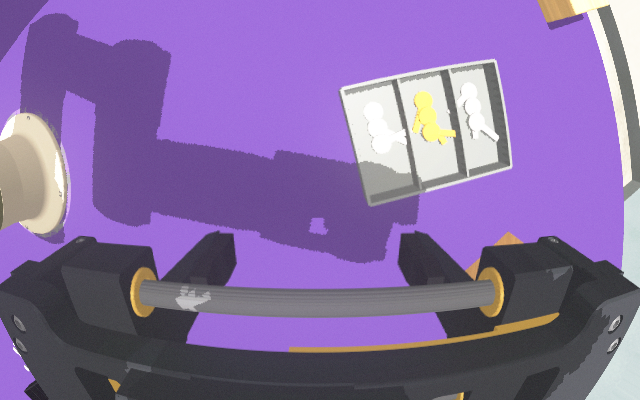

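The wrist view shows only the tray at (425,130); the targets are out of frame. I'm moving so that the wrist camera looks at the cylinder and the cradle together.

```bash
python3 -m crank '[[0,-5,-1.25,0,0],[0,-5,-1.25,0,0],[0,-5,-1.25,0,0],[0,-5,-1.25,0,0],[0,-5,-1.25,0,0],[0,-5,-1.25,0,0],[0,-5,-1.25,0,0],[0,-5,-1.25,0,0],[0,-5,-1.25,0,0],[0,0,0,0,-8.5],[0,0,0,0,-8.5],[0,0,0,0,-8.5]]'
python3 -m crank '[[0,0,0,0,0],[0,0,0,0,0]]'
python3 - <<'E'
from h import *
T=tcp();print(T.round(4));p,d=read_camera("wrist");np.savez("pics/w1.npz",p=p,d=d,T=T);cv2.imwrite("pics/w1.png",p[:,:,::-1])
E
```

```text
time: 1.35
position: [0.5761, 0.1779, 0.2382]
eef_rot: [[-1.0, 0.01, -0.001], [0.01, 1.0, -0.0], [0.001, -0.0, -1.0]]
force: [0.8, 0.3, -0.2]
finger_gap: 0.999
grasp_force: 0.0
time: 1.55
position: [0.5759, 0.1784, 0.2385]
eef_rot: [[-1.0, 0.02, -0.0], [0.02, 1.0, -0.0], [0.0, -0.0, -1.0]]
force: [-0.7, 0.4, 0.2]
finger_gap: 1.001
grasp_force: 0.0
[[-9.998e-01  1.970e-02 -4.000e-04  5.759e-01]
 [ 1.970e-02  9.998e-01 -1.000e-04  1.784e-01]
 [ 4.000e-04 -1.000e-04 -1.000e+00  2.385e-01]
 [ 0.000e+00  0.000e+00  0.000e+00  1.000e+00]]
```

View pics/w1.png

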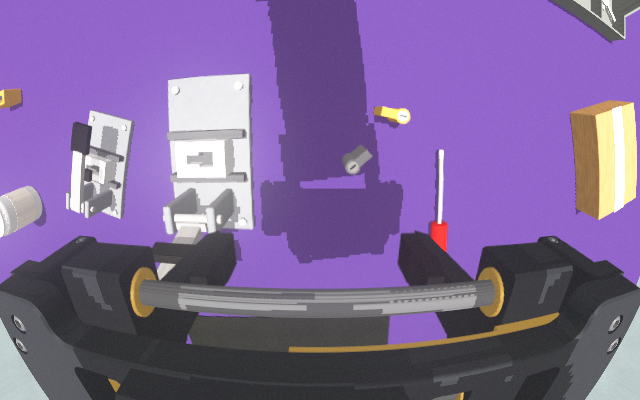

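The wrist view shows the cylinder's barrel (402,116) pointing to +y and its fin (378,112). The insert and dark pocket are at (203,158), with the base plate corners at (169,80), (250,74) and (252,228).

Run:
```python
from h import *
z=np.load("pics/w1.npz");p=z["p"]
a=cv2.resize(p[130:185,165:245],None,fx=5,fy=5,interpolation=cv2.INTER_CUBIC)
b=cv2.resize(p[95:135,365:420],None,fx=7,fy=7,interpolation=cv2.INTER_CUBIC)
c=np.zeros((290,800,3),np.uint8);c[:275,:400]=a;c[:280,410:795]=b
cv2.imwrite("pics/crop1.png",c[:,:,::-1])
hsv=cv2.cvtColor(p,cv2.COLOR_RGB2HSV)
P=cloud("wrist",z["d"],z["T"])
print("cyl");q=P[95:135,365:420];m=(q[...,2]>.042);pts=q[m]
print(m.sum(),pts[:,2].mean(),pts.min(0),pts.max(0)); print(cv2.minAreaRect((pts[:,:2]*1000).astype(np.float32)))
q=P[60:240,160:262];m=(abs(q[...,2]-.012)<.004);print("base",cv2.minAreaRect((q[m][:,:2]*1000).astype(np.float32)))
q=P[130:185,165:245];m=(abs(q[...,2]-.046)<.004);print("insert",m.sum(),cv2.minAreaRect((q[m][:,:2]*1000).astype(np.float32)),q[m][:,2].mean())
```

```text
cyl
323 0.04976860907117287 [0.50487595 0.24855679 0.04201233] [0.52135066 0.28126873 0.05237441]
((513.3555297851562, 265.03619384765625), (32.81035232543945, 15.291210174560547), 85.9583969116211)
base ((557.3258056640625, 41.2220344543457), (110.89633178710938, 200.05105590820312), 88.13258361816406)
insert 1424 ((557.2240600585938, 41.83439254760742), (63.28324890136719, 43.129329681396484), 88.74391174316406) 0.045801279634001275
```

View pics/crop1.png

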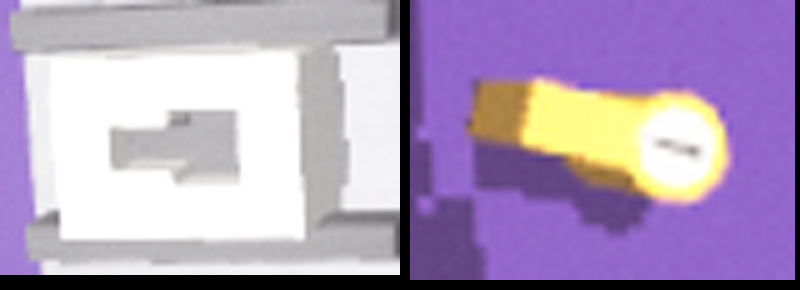

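The crop shows the pocket at crop x 110–238, y 110–183, wide end at +y. The cylinder's barrel centre is at crop (681,147) and its fin end is centred at about (525,112).

Run:
```python
from h import *
z=np.load("pics/w1.npz");T=z["T"]
f=lambda x,y:(365+(x-410)/7-.4,95+y/7-.4)
A=onplane("wrist",[f(681,147),f(525,112)],.05,T);d=A[0]-A[1];print(A,np.linalg.norm(d),np.degrees(np.arctan2(d[1],d[0])))
g=lambda x,y:(165+x/5-.4,130+y/5-.4)
B=onplane("wrist",[g(110,147),g(238,147),g(200,110),g(200,184),g(60,150),g(300,150)],.046,T);print(B.round(4))
p=z["p"];hsv=cv2.cvtColor(p,cv2.COLOR_RGB2HSV)[95:135,365:420];P=cloud("wrist",z["d"],T)
# top-face pixels by depth, image moments
q=P[95:135,365:420];m=(q[...,2]>.046);v,u=np.nonzero(m);X=onplane("wrist",np.c_[u+365,v+95],.05,T)[:,:2]*1e3
w,V=np.linalg.eigh(np.cov(X.T));print("pca",X.mean(0),np.degrees(np.arctan2(*V[::-1,1])),np.sqrt(w));a=V[:,1]*np.sign(V[1,1]);t=X@a;n=X@[-a[1],a[0]]
print((t.max()-t.min()),n.max()-n.min(),"mid",a*(t.max()+t.min())/2+np.array([-a[1],a[0]])*(n.max()+n.min())/2)
```

```text
[[0.51385727 0.27431579 0.05      ]
 [0.50890711 0.24905392 0.05      ]] 0.02574229833168193 78.91314853221311
[[0.5566 0.0257 0.046 ]
 [0.5582 0.0584 0.046 ]
 [0.5491 0.0497 0.046 ]
 [0.5665 0.048  0.046 ]
 [0.5566 0.0123 0.046 ]
 [0.5596 0.0735 0.046 ]]
pca [512.31138422 265.98190411] 79.059044716556 [3.63787872 9.38076281]
32.923197798420404 15.603450269342261 mid [512.25865571 264.97121261]
```

```bash
python3 -m crank '[[0,3.27,4.3,0,0],[0,3.27,4.3,0,0],[0,0,0,0,5],[0,0,0,0,4.9],[0,0,0,5,0],[0,0,0,5,0],[0,0,0,2,0],[0,0,0,0,0],[0,0,0,0,0]]'
python3 - <<'E'
from h import *
T=tcp();print(T.round(4));y=T[:3,1];print(np.degrees(np.arctan2(y[1],y[0])));print("delta tool cm",T[:3,:3].T@(np.array([.5122,.2658,.024])-T[:3,3])*100)
p,d=read_camera("wrist");np.savez("pics/w2.npz",p=p,d=d,T=T);cv2.imwrite("pics/w2.png",p[:,:,::-1])
E
```

```text
time: 2.5
position: [0.5172, 0.2591, 0.1198]
eef_rot: [[-0.982, 0.189, 0.001], [0.189, 0.982, 0.0], [-0.001, 0.001, -1.0]]
force: [-0.2, 0.8, 0.4]
finger_gap: 0.999
grasp_force: 0.0
[[-9.820e-01  1.888e-01  1.300e-03  5.172e-01]
 [ 1.888e-01  9.820e-01  4.000e-04  2.591e-01]
 [-1.200e-03  6.000e-04 -1.000e+00  1.198e-01]
 [ 0.000e+00  0.000e+00  0.000e+00  1.000e+00]]
79.11968310612559
delta tool cm [0.6277182  0.55746794 9.57978992]
```

View pics/w2.png

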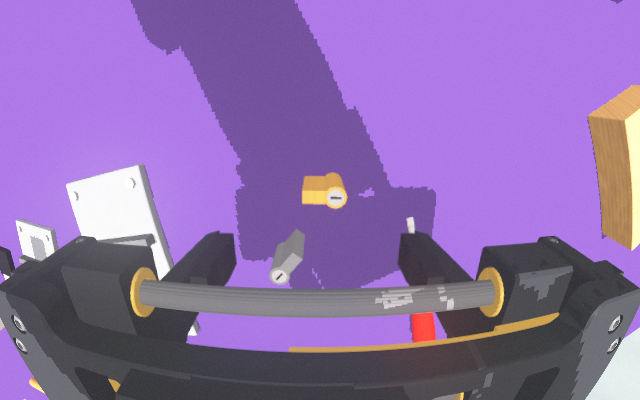

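The cylinder's barrel face is at (336,197), between the fingers, with the fin to its left. I'll check its position from this closer view.

Run:
```python
from h import *
z=np.load("pics/w2.npz");T=z["T"];p=z["p"]
P=cloud("wrist",z["d"],T);q=P[160:225,285:365]
hsv=cv2.cvtColor(p,cv2.COLOR_RGB2HSV)[160:225,285:365]
m=(q[...,2]>.046)&(q[...,2]<.056);v,u=np.nonzero(m);X=onplane("wrist",np.c_[u+285,v+160],.05,T)[:,:2]*1e3
w,V=np.linalg.eigh(np.cov(X.T));a=V[:,1]*np.sign(V[1,1]);n_=np.array([-a[1],a[0]]);t=X@a;n=X@n_
mid=a*(t.max()+t.min())/2+n_*(n.max()+n.min())/2
print(len(X),np.degrees(np.arctan2(a[1],a[0])),t.ptp() if hasattr(t,'ptp') else np.ptp(t),np.ptp(n),mid)
print("barrel",onplane("wrist",[(336,197)],.05,T))
print("tool cm",T[:3,:3].T@(np.r_[mid/1e3,.024]-T[:3,3])*100)
```

```text
740 78.89646209744261 32.83761373784034 16.70616971105943 [511.41012718 266.02587676]
barrel [[0.51367754 0.27410827 0.05      ]]
tool cm [0.70954914 0.56474008 9.57969906]
```

```bash
python3 -m crank '[[0,0.7,0.57,0,0],[0,0,0,3.2,0],[0,0,0,3.2,0],[0,0,0,3.1,0],[0,0,0,0,0],[0,0,0,0,0],[1,0,0,0,0],[1,0,0,0,0],[1,0,0,0,0],[1,0,0,0,0],[1,0,0,0,0],[1,0,0,0,0]]' 20
python3 -m crank '[[1,0,0,0,0],[1,0,0,0,0]]'
```

```text
time: 3.75
position: [0.5109, 0.2658, 0.0238]
eef_rot: [[-0.982, 0.187, 0.0], [0.187, 0.982, 0.0], [-0.0, 0.0, -1.0]]
force: [0.3, -0.6, -0.1]
finger_gap: 0.479
grasp_force: 0.0
time: 3.95
position: [0.5109, 0.2658, 0.0237]
eef_rot: [[-0.982, 0.187, -0.0], [0.187, 0.982, -0.0], [0.0, -0.0, -1.0]]
force: [-0.2, -0.0, -0.1]
finger_gap: 0.37
grasp_force: 20.0
```

```bash
python3 -m crank '[[1,0,0,-3,0],[1,0,0,-3,0],[1,0,0,-3,-4.5],[1,0,0,0,-4.4],[1,0,0,0,0]]'
python3 - <<'E'
from h import *
T=tcp();y=T[:3,1];print(np.degrees(np.arctan2(y[1],y[0])));print("delta tool cm",T[:3,:3].T@(np.array([.5575,.0422,.082])-T[:3,3])*100)
E
```

```text
time: 4.45
position: [0.5109, 0.2658, 0.114]
eef_rot: [[-0.999, 0.033, 0.0], [0.033, 0.999, 0.0], [-0.0, 0.0, -1.0]]
force: [0.6, 0.1, -2.2]
finger_gap: 0.365
grasp_force: 20.0
88.13461157507285
delta tool cm [ -5.38864938 -22.19619129   3.20196571]
```

```bash
python3 -m crank '[[1,-0.9,-3.7,0,0],[1,-0.9,-3.7,0,0],[1,-0.9,-3.7,0,0],[1,-0.9,-3.7,0,0],[1,-0.9,-3.7,0,0],[1,-0.9,-3.7,0,0],[1,0,0,0,0],[1,0,0,0,0]]'
python3 - <<'E'
from h import *
T=tcp();print(T[:3,3]);y=T[:3,1];print(np.degrees(np.arctan2(y[1],y[0])));print("delta tool cm",T[:3,:3].T@(np.array([.5575,.0422,.082])-T[:3,3])*100)
p,d=read_camera("wrist");np.savez("pics/w3.npz",p=p,d=d,T=T)
c=cv2.resize(p[100:300,180:460],None,fx=2.5,fy=2.5,interpolation=cv2.INTER_CUBIC)
cv2.imwrite("pics/w3.png",c[:,:,::-1])
E
```

```text
time: 5.25
position: [0.557, 0.0419, 0.1128]
eef_rot: [[-0.999, 0.036, -0.002], [0.036, 0.999, 0.001], [0.002, 0.0, -1.0]]
force: [0.1, 0.3, -1.6]
finger_gap: 0.368
grasp_force: 20.0
[0.55701283 0.04193471 0.11282271]
87.93026514844001
delta tool cm [-0.0536589   0.02684672  3.08218602]
```

View pics/w3.png

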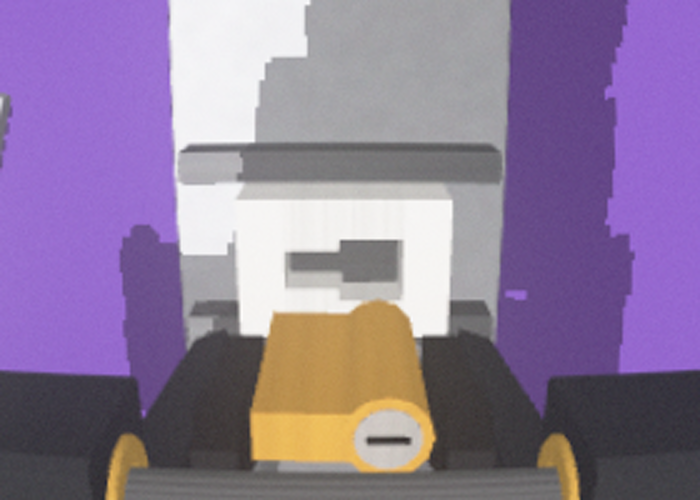

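The crop shows the pocket mouth spanning crop x 287–402 and rows 239–299, and the cylinder's foot at x 273–411, row ~313. From these I can get the pocket position relative to the held cylinder.

Run:
```python
from h import *
z=np.load("pics/w3.npz");T=z["T"];p=z["p"]
g=lambda x,y:(180+x/2.5-.3,100+y/2.5-.3)
Ti=np.linalg.inv(T)
def tl(px,h): 
    A=onplane("wrist",px,h,T);return (np.c_[A,np.ones(len(A))]@Ti.T)[:,:3]*1000
print("pocket L,R,top,bot (tool mm)",tl([g(286,262),g(402,265),g(370,239),g(370,299)],.046).round(1).tolist())
print("insert L,R,top",tl([g(236,265),g(453,265),g(345,198)],.046).round(1).tolist())
print("foot L,R,barreltop",tl([g(273,313),g(412,325),g(380,300)],.089).round(1).tolist())
for row in (258,262,268): 
    y=int(100+row/2.5);print(y,p[y,285:350].astype(int).sum(1).tolist())
```

```text
pocket L,R,top,bot (tool mm) [[1.6, -16.6, 66.8], [0.7, 17.0, 66.8], [8.5, 7.6, 66.8], [-9.8, 7.8, 66.8]]
insert L,R,top [[0.7, -31.3, 66.8], [0.6, 31.9, 66.8], [20.6, 0.4, 66.9]]
foot L,R,barreltop [[3.0, -16.7, 23.8], [-0.2, 16.2, 23.8], [6.3, 8.5, 23.8]]
203 [732, 734, 732, 734, 735, 734, 733, 721, 681, 515, 485, 405, 361, 362, 361, 357, 357, 358, 353, 354, 352, 369, 356, 360, 355, 353, 359, 354, 364, 357, 363, 356, 367, 360, 361, 358, 355, 364, 357, 358, 357, 352, 359, 350, 355, 349, 357, 356, 361, 345, 347, 352, 354, 388, 480, 543, 664, 733, 733, 733, 734, 733, 733, 734, 734]
204 [735, 734, 731, 731, 734, 733, 734, 725, 686, 511, 479, 408, 373, 368, 358, 354, 356, 351, 361, 363, 358, 363, 360, 355, 360, 358, 359, 356, 357, 359, 348, 351, 351, 355, 363, 348, 353, 355, 359, 361, 354, 352, 359, 353, 347, 359, 354, 352, 340, 350, 349, 356, 356, 384, 480, 551, 671, 734, 734, 734, 732, 732, 736, 734, 734]
207 [734, 732, 735, 734, 732, 734, 733, 722, 687, 510, 514, 428, 366, 364, 371, 362, 367, 357, 365, 368, 364, 362, 360, 362, 368, 364, 365, 367, 366, 362, 365, 361, 367, 362, 364, 360, 356, 363, 362, 363, 352, 359, 355, 357, 361, 345, 358, 361, 355, 350, 365, 359, 358, 384, 480, 547, 674, 732, 731, 734, 733, 732, 734, 733, 731]
```

```bash
python3 -m crank '[[1,0,0.04,2,0],[1,0,0,1.9,0],[1,0,0,0,0],[1,0,0,0,0]]'; python3 -m crank '[[1,0,0,0.1,0],[1,0,0,0.1,0],[1,0,0,0.05,0],[1,0,0,0,0]]';python3 -m crank '[[1,0,0,0.05,0],[1,0,0,0.05,0],[1,0,0,0,0]]'
```

```text
time: 5.7
position: [0.5574, 0.0435, 0.075]
eef_rot: [[-0.999, 0.032, -0.0], [0.032, 0.999, 0.0], [0.0, 0.0, -1.0]]
force: [0.4, 0.6, -1.6]
finger_gap: 0.371
grasp_force: 20.0
time: 6.1
position: [0.5576, 0.0425, 0.0724]
eef_rot: [[-0.999, 0.033, 0.0], [0.033, 0.999, -0.0], [-0.0, -0.0, -1.0]]
force: [1.6, -0.5, -1.0]
finger_gap: 0.365
grasp_force: 20.0
time: 6.4
position: [0.5575, 0.0425, 0.0712]
eef_rot: [[-0.999, 0.033, -0.0], [0.033, 0.999, 0.0], [0.0, 0.0, -1.0]]
force: [0.5, 0.2, -2.3]
finger_gap: 0.367
grasp_force: 20.0
```

```bash
python3 -m crank '[[1,0,0,0.1,0],[1,0,0,0,0]]';python3 -m crank '[[1,0,0,0.05,0],[1,0,0,0,0]]';python3 -m crank '[[1,0,0,0.05,0],[1,0,0,0,0]]'
```

```text
time: 6.6
position: [0.5574, 0.0425, 0.0701]
eef_rot: [[-0.999, 0.033, -0.0], [0.033, 0.999, 0.0], [0.0, -0.0, -1.0]]
force: [0.2, 0.9, -1.8]
finger_gap: 0.363
grasp_force: 20.0
time: 6.8
position: [0.5575, 0.0425, 0.0696]
eef_rot: [[-0.999, 0.033, -0.0], [0.033, 0.999, 0.0], [0.0, 0.0, -1.0]]
force: [-0.5, -0.9, -2.5]
finger_gap: 0.366
grasp_force: 20.0
time: 7.0
position: [0.5575, 0.0425, 0.0692]
eef_rot: [[-0.999, 0.033, -0.0], [0.033, 0.999, 0.0], [0.0, 0.0, -1.0]]
force: [1.1, -0.2, -1.3]
finger_gap: 0.367
grasp_force: 20.0
```

```bash
for i in 1 2 3; do python3 -m crank '[[1,0,0,0.05,0],[1,0,0,0,0]]' | egrep 'posi|force:';done
```

```text
position: [0.5575, 0.0425, 0.0687]
force: [-0.1, -0.1, -1.0]
grasp_force: 20.0
position: [0.5575, 0.0426, 0.0682]
force: [-0.3, -0.5, -1.5]
grasp_force: 20.0
position: [0.5574, 0.0426, 0.0676]
force: [-0.5, 0.6, -1.7]
grasp_force: 20.0
```

```bash
python3 -m crank '[[1,0,0,0.1,0],[1,0,0,0,0]]' | egrep 'posi|force:'; python3 -m crank '[[1,0,0,0.1,0],[1,0,0,0,0]]' | egrep 'posi|force:'; python3 -m crank '[[1,0,0,0.1,0],[1,0,0,0,0]]' | egrep 'posi|force:'
```

```text
position: [0.5574, 0.0425, 0.0666]
force: [-0.5, -0.7, -3.0]
grasp_force: 20.0
position: [0.5574, 0.0426, 0.0656]
force: [-1.3, -0.3, -2.3]
grasp_force: 20.0
position: [0.5574, 0.0425, 0.0646]
force: [-1.1, -0.5, -0.3]
grasp_force: 20.0
```

It has gone into the pocket by feel. I'll continue down to the sprung floor.

```bash
python3 -m crank '[[1,0,0,0.1,0],[1,0,0,0.1,0],[1,0,0,0,0]]' | egrep 'posi|force:'; python3 -m crank '[[1,0,0,0.1,0],[1,0,0,0.1,0],[1,0,0,0,0]]' | egrep 'posi|force:'; python3 -m crank '[[1,0,0,0.1,0],[1,0,0,0.1,0],[1,0,0,0,0]]' | egrep 'posi|force:'; python3 -m crank '[[1,0,0,0.1,0],[1,0,0,0.1,0],[1,0,0,0,0]]' | egrep 'posi|force:'
```

```text
position: [0.5574, 0.0425, 0.0626]
force: [-1.6, -0.0, -1.1]
grasp_force: 20.0
position: [0.5574, 0.0426, 0.0606]
force: [-0.8, -0.4, -1.5]
grasp_force: 20.0
position: [0.5574, 0.0425, 0.0586]
force: [-1.9, 0.1, -2.6]
grasp_force: 20.0
position: [0.5574, 0.0426, 0.0566]
force: [-1.9, -0.4, -1.9]
grasp_force: 20.0
```

```bash
python3 -m crank '[[1,0,0,0.08,0],[1,0,0,0,0]]' | egrep 'posi|force:'; python3 -m crank '[[0.3,0,0,0,0],[0.3,0,0,0,0],[0.3,0,0,0,0],[0.3,0,0,0,0],[0.3,0,0,0,0]]'; python3 -m crank '[[0.3,0,0,-3,0],[0.3,0,0,-3,0],[0.3,0,0,-4,0],[0.3,0,0,-5,0],[0.3,0,0,0,0]]'
python3 - <<'E'
from h import *
T=tcp();p,d=read_camera("wrist");np.savez("pics/w4.npz",p=p,d=d,T=T)
cv2.imwrite("pics/w4.png",p[:,:,::-1])
P=cloud("wrist",d,T);m=(abs(P[...,0]-.557)<.012)&(abs(P[...,1]-.043)<.02)&(P[...,2]>.06)&(P[...,2]<.1);print(m.sum(),np.nanmean(P[m],0),np.median(P[m][:,2]))
E
```

```text
position: [0.5574, 0.0425, 0.0558]
force: [-1.5, -0.3, -1.2]
grasp_force: 20.0
time: 10.1
position: [0.5576, 0.0425, 0.056]
eef_rot: [[-0.999, 0.033, 0.0], [0.033, 0.999, -0.0], [-0.0, -0.0, -1.0]]
force: [0.3, 0.0, 0.1]
finger_gap: 0.699
grasp_force: 0.0
time: 10.6
position: [0.5598, 0.0423, 0.2124]
eef_rot: [[-0.999, 0.033, 0.012], [0.033, 0.999, -0.002], [-0.012, -0.001, -1.0]]
force: [0.7, -0.3, -0.5]
finger_gap: 0.701
grasp_force: 0.0
607 [0.55656151 0.04292645 0.07868171] 0.08177163851399522
```

View pics/w4.png

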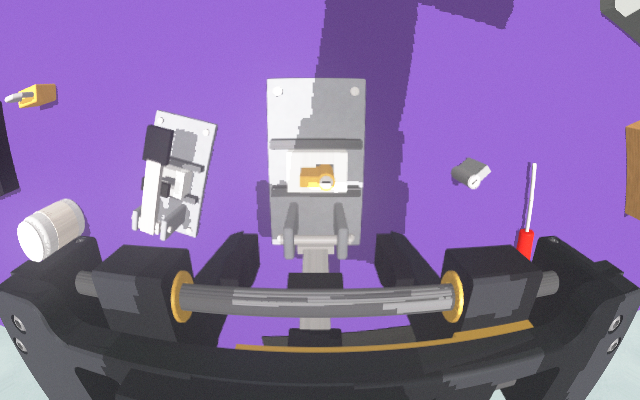

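The cylinder stands in the pocket, released, with its top at z 0.082. The clamp bar leans back behind it. Now I'll measure the clamp angle and the paddle.

Run:
```python
from h import *
z=np.load("pics/scene0.npz");P=cloud("scene",z["d"]);p=z["p"].astype(int)
m=(p.sum(2)<150)&(P[...,2]>.14)&(P[...,2]<.26)&(abs(P[...,0]-.66)<.06)&(abs(P[...,1]-.03)<.06)
q=P[m];print(m.sum(),q.min(0).round(3),q.max(0).round(3),np.median(q,0).round(3))
H=np.array([.5575+.06,.0422-.002,.08]);d=np.median(q,0)-H;print(np.hypot(d[0],d[2]),np.arctan2(d[2],-d[0]))
T=tcp();print(T[:3,3],"delta tool cm to (.72,.038,.27)",T[:3,:3].T@(np.array([.72,.038,.27])-T[:3,3])*100)
```

```text
186 [0.631 0.013 0.14 ] [0.67  0.054 0.225] [0.663 0.029 0.206]
0.1340063623420869 1.9194314715028158
[0.55863322 0.04243292 0.20882926] delta tool cm to (.72,.038,.27) [-16.18035773   0.08763444  -6.01629723]
```

```bash
python3 -m crank '[[1,0,0,-3.5,0],[1,0,0,-3.5,0],[1,0,0,0,0],[1,-4,0.1,0,0],[1,-4,0,0,0],[1,-4,0,0,0],[1,-3,0,0,0],[1,0,0,0,0],[1,0,0,0,0]]'
python3 - <<'E'
from h import *
T=tcp();print(T.round(3),"delta tool cm",T[:3,:3].T@(np.array([.71,.038,.19])-T[:3,3])*100)
E
```

```text
time: 11.55
position: [0.7072, 0.0386, 0.2731]
eef_rot: [[-0.999, 0.033, -0.004], [0.033, 0.999, 0.0], [0.004, 0.0, -1.0]]
force: [-0.9, 0.6, -0.6]
finger_gap: 0.007
grasp_force: 0.0
[[-0.999  0.033 -0.004  0.707]
 [ 0.033  0.999  0.     0.039]
 [ 0.004  0.    -1.     0.273]
 [ 0.     0.     0.     1.   ]] delta tool cm [-0.31145014 -0.05013557  8.30638083]
```

```bash
python3 -m crank '[[1,-0.3,0,3,0],[1,0,0,3,0],[1,0,0,2.3,0],[1,0,0,0,0],[1,1,0,0,0],[1,1,0,0,0],[1,0.5,0,0,0],[1,0.5,0,0,0],[1,0,0,0,0]]' | egrep 'time|posi|force:'; python3 -m crank '[[1,0.5,0,0,0],[1,0.5,0,0,0],[1,0.5,0,0,0],[1,0.5,0,0,0],[1,0,0,0,0]]'| egrep 'time|posi|force:'
```

```text
time: 12.45
position: [0.6804, 0.0395, 0.1942]
force: [-0.1, 0.5, 0.2]
grasp_force: 0.0
time: 12.95
position: [0.6609, 0.04, 0.194]
force: [3.5, 0.4, 2.5]
grasp_force: 1.5
```

```bash
python3 -m crank '[[1,0.6,0,-0.4,0],[1,0.6,0,-0.4,0],[1,0.6,0,-0.3,0],[1,0.7,0,0,0],[1,0.7,0,0,0],[1,0.7,0,0,0],[1,0.7,0,0,0],[1,0.6,0,0,0],[1,0,0,0,0]]' | egrep 'time|posi|force:'; python3 -m crank '[[1,0.7,0,0.2,0],[1,0.7,0,0.2,0],[1,0.7,0,0.2,0],[1,0.7,0,0.2,0],[1,0.8,0,0.3,0],[1,0,0,0,0]]'| egrep 'time|posi|force:'
```

```text
time: 13.85
position: [0.6075, 0.0419, 0.2038]
force: [0.8, 0.5, -0.4]
grasp_force: 0.4
time: 14.45
position: [0.5714, 0.0431, 0.1925]
force: [1.2, -0.1, -0.3]
grasp_force: 0.4
```

```bash
python3 -m crank '[[1,0.5,0,0.3,0]]'| egrep 'posi|force:'
python3 - <<'E'
from h import *
p,d=read_camera("scene");cv2.imwrite("pics/s5.png",cv2.resize(p[100:280,240:480],None,fx=2.5,fy=2.5)[:,:,::-1])
E
```

```text
position: [0.5677, 0.0433, 0.1902]
force: [2.1, 0.6, 5.1]
grasp_force: 2.4
```

View pics/s5.png

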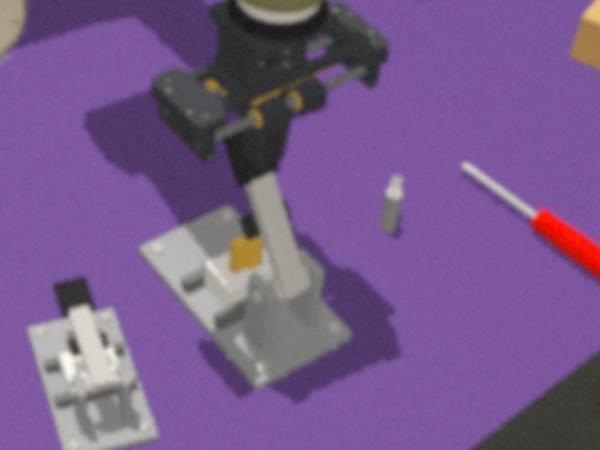

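The crop shows the clamp bar at (275,235) following the fingers over the cylinder at (245,253). I'll continue along the arc.

```bash
python3 -m crank '[[1,0.8,0,0.4,0],[1,0.8,0,0.6,0],[1,0.6,0,0.5,0],[1,0.6,0,0.6,0],[1,0.6,0,0.6,0],[1,0.5,0,0.6,0]]' | egrep 'time|posi|force:'; python3 -m crank '[[1,0.5,0,0.7,0],[1,0.5,0,0.7,0],[1,0.4,0,0.6,0],[1,0.3,0,0.6,0],[1,0.3,0,0.6,0]]'| egrep 'time|posi|force:'
```

```text
time: 15.2
position: [0.5281, 0.0446, 0.1567]
force: [0.8, 0.4, 5.5]
grasp_force: 2.3
time: 15.7
position: [0.5086, 0.0451, 0.1245]
force: [3.7, -0.2, 2.8]
grasp_force: 1.9
```

```bash
python3 -m crank '[[1,0.2,0,0.4,0],[1,0.2,0,0.4,0],[1,0.2,0,0.3,0]]' | egrep 'time|posi|force:'; python3 -m crank '[[1,0,0,0.1,0],[1,0,0,0.1,0],[1,0,0,0.1,0]]'| egrep 'time|posi|force:';  python3 -m crank '[[1,0,0,0.1,0],[1,0,0,0.1,0],[1,0,0,0.1,0]]'| egrep 'time|posi|force:'
```

```text
time: 16.0
position: [0.5026, 0.0453, 0.1137]
force: [4.8, 0.6, 4.1]
grasp_force: 2.2
time: 16.3
position: [0.502, 0.0453, 0.1109]
force: [-1.4, -0.5, 5.1]
grasp_force: 2.7
time: 16.6
position: [0.5013, 0.0454, 0.1076]
force: [-4.3, -1.2, 6.7]
grasp_force: 3.0
```

```bash
python3 -m crank '[[1,0,0,0.1,0],[1,0,0,0.1,0]]'| egrep 'time|posi|force:';  python3 -m crank '[[1,0,0,0.1,0],[1,0,0,0.1,0]]'| egrep 'time|posi|force:'
```

```text
time: 16.8
position: [0.5011, 0.0454, 0.1055]
force: [-5.7, -0.9, 6.9]
grasp_force: 3.2
time: 17.0
position: [0.501, 0.0455, 0.1035]
force: [-5.0, -1.1, 6.7]
grasp_force: 3.3
```

```bash
python3 -m crank '[[1,0,0,0.1,0],[1,0,0,0.1,0]]'| egrep 'posi|force:';  python3 -m crank '[[1,0,0,0.1,0],[1,0,0,0.1,0]]'| egrep 'posi|force:'; python3 -m crank '[[1,0,0,0.1,0]]'| egrep 'posi|force:'; python3 -m crank '[[1,0,0,0.05,0],[1,0,0,0,0]]'| egrep 'posi|force:'
```

```text
position: [0.5009, 0.0455, 0.1015]
force: [-5.9, 0.0, 7.2]
grasp_force: 3.5
position: [0.5008, 0.0455, 0.0995]
force: [-5.9, 0.2, 7.4]
grasp_force: 3.7
position: [0.5008, 0.0455, 0.0985]
force: [-5.9, -1.3, 6.6]
grasp_force: 3.8
position: [0.5008, 0.0455, 0.098]
force: [-4.5, -0.2, 4.1]
grasp_force: 2.4
```

```bash
python3 -m crank '[[1,0,0,0.07,0]]'| egrep 'posi|force:';  python3 -m crank '[[1,0,0,0.06,0]]'| egrep 'posi|force:'; python3 -m crank '[[1,0,0,0.05,0]]'| egrep 'posi|force:'
```

```text
position: [0.5008, 0.0456, 0.0974]
force: [-6.7, -0.6, 7.9]
grasp_force: 4.1
position: [0.5007, 0.0455, 0.0968]
force: [-7.5, -0.9, 9.3]
grasp_force: 4.7
position: [0.5007, 0.0456, 0.0963]
force: [-7.7, -0.6, 10.0]
grasp_force: 5.0
```

```bash
python3 -m crank '[[1,0,0,0.04,0]]'| egrep 'posi|force:';  python3 -m crank '[[1,0,0,0.04,0]]'| egrep 'posi|force:'
```

```text
position: [0.5007, 0.0455, 0.0961]
force: [-10.2, -0.5, 14.2]
grasp_force: 7.1
position: [0.5007, 0.0456, 0.096]
force: [-10.6, -0.9, 16.2]
grasp_force: 8.6
```

It has bottomed at the predicted height. I'll retreat and check.

```bash
python3 -m crank '[[1,0,0,-0.5,0],[1,0,0,-2,0],[1,0,0,-5,0],[1,0,0,-5,0],[1,5,0,0,0],[1,5,0,0,0],[1,0,0,0,0]]'
python3 - <<'E'
from h import *
p,d=read_camera("scene");cv2.imwrite("pics/s6.png",cv2.resize(p[100:280,240:480],None,fx=2.5,fy=2.5)[:,:,::-1])
P=cloud("scene",d);m=(p.astype(int).sum(2)<200)&(P[...,2]>.07)&(P[...,2]<.13)&(abs(P[...,0]-.4925)<.035)&(abs(P[...,1]-.044)<.03);q=P[m]
print(m.sum(),np.median(q,0),np.percentile(q[:,2],[5,50,95]))
E
```

```text
time: 18.9
position: [0.397, 0.0497, 0.2198]
eef_rot: [[-0.999, 0.033, -0.005], [0.033, 0.999, 0.001], [0.005, 0.001, -1.0]]
force: [1.5, 1.0, 0.0]
finger_gap: 0.007
grasp_force: 0.0
258 [0.48975071 0.03841925 0.09682043] [0.0913225  0.09682043 0.09947855]
```

View pics/s6.png

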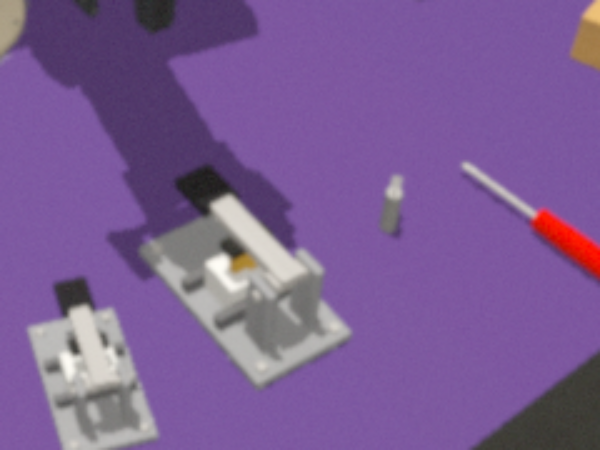

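The crop shows the clamp level and shut on the cylinder (240,262), with the paddle at (205,185) and z about 0.097. The arm is clear, so I'm handing in.

```bash
python3 -c "
from rig import finish_job
print(finish_job())"
```

```text
the job is handed in; nothing more can be done
None
```

The job is handed in: the lock cylinder is seated in the pocket and the clamp is pressed shut on it, staying level after the arm backed off; the padlock, can and screwdriver were not touched, and it took about 19 s of the 72 s (the hand-in returned no verdict).

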